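Seat the bridge blank in the jig's wide corner pocket

TASK

Without gripping or lifting it, push the dark bridge blank with your fingertips squarely against the metal rail, near the middle where it lies; then, keeping it against the rail, slide it along into the wider of the two corner pockets until it is fully home against both the rail and the stop. Leave all the other things where they are, and finish clear of everything.

Things in the scene. Friction and masses are not known exactly. Their poses are not given: they have to be found in the camera images.
- jig: fixed plywood board, x -140 to +25, y -210 to +210 mm, top 12 mm above the bench. Origin at bench level below the middle of the rail's face; x points away from the robot (yaw up to 0.35 rad), y along the rail. The aluminium rail has its face at x = 0 looking to -x, spans x 0 to 20, y -200 to +200 mm, 16 mm tall on the board. A stop is fixed at y = +160 and at -160 mm; which is at which end varies
- wide_stop: fixed wooden stop with the wider pockets, 16 mm tall on the board. Origin on the rail's face line, middle of its bar, board-top level; axes as the jig's. Bar y -10 to +10, x 0 to -55 mm; lip parallel to the rail at x -43 to -55, y -40 to +40 mm, ends flared out to |y| 51: a pocket 43 wide, 30 mm deep each side of the bar. Use the one facing the rail's middle: blank's centre ends 37.5 mm from this origin along y
- narrow_stop: fixed wooden stop at the other end of the rail, the same but with pockets only 24 mm wide (bar to x = -36 mm, lip x -24 to -36 mm): the blank does not fit in it
- blank: dark wooden block 40 mm (its x) by 55 mm (its y) by 22 mm tall, 25 to 50 g, loose on the board; its top is 6 mm above rail and stops. Origin: centre of its underside. Starts within 25 mm of the rail's middle along the rail, its centre 55 to 70 mm from the rail's face on the robot's side, turned up to 0.4 rad; its 55 mm side goes along the rail (seated: centre 20 mm from the rail's face)
- tin: small steel can, 32 mm diameter, 42 mm tall, stands on the jig board near its robot-side edge, towards one end; not part of the job, must stay where it is
- plug: pale turned wooden plug with a knob top, 34 mm diameter, 36 mm tall, stands on the jig board near its robot-side edge, towards the other end from the can; not part of the job, must stay where it is
- long_blank: pale wooden strip 22 x 120 x 14 mm lying on the bench beyond the rail (origin: centre of underside); not part of the job, must stay where it is
- glue: white bottle 52 mm diameter, 110 mm tall, standing on the bench off one end of the jig board; not part of the job, must stay where it is
- brush: brush lying on the bench beyond the rail; not part of the job, must stay where it is
- screwdriver: screwdriver lying on the bench to the robot's right; not part of the job, must stay where it is
- cup: white cup 72 mm diameter, 80 mm tall, on the bench off one end of the jig board; not part of the job, must stay where it is
There are look-alikes about, which are no part of the job. Of the things like the blank, leave any that is yellow; of the rest the smaller one is meant.

How it is judged (in metres and radians):
On the way:
1. the blank lies squarely against the rail (gap under about 4 mm, within 0.12 rad) before it enters the pocket (still within 90 mm of the rail's middle) (x of blank in the frame of jig above -0.0245 m and angle between the x axis of blank and the x axis of jig, either way round below 0.12 rad and y of blank in the frame of jig between -0.09 and 0.09 m and angle between blank's own z axis and vertical below 0.08 rad and z of blank in the frame of jig between 0.0095 and 0.0145 m), for 0.1 s.
At the end, for the whole second after the job is handed in: The blank lies flat on the board in the wide stop's inner pocket, at rest, its face within about 2.8 mm of the rail and its end within 3.5 mm of the stop's bar, parallel to the rail within 0.07 rad (x of blank in the frame of jig above -0.0228 m and y of blank in the frame of wide_stop between -0.041 and 0.041 m and y of blank in the frame of jig between -0.14 and 0.14 m and angle between the x axis of blank and the x axis of jig, either way round below 0.07 rad and linear speed of blank below 0.01 m/s and angle between blank's own z axis and vertical below 0.08 rad and z of blank in the frame of jig between 0.0095 and 0.0145 m); the robot touches nothing.
It fails at once if the blank is lifted off the board, or knocked off it (z of blank in the frame of jig above 0.024 m or z of blank in the frame of jig below 0.004 m).
It fails at once if the blank is tipped (more than 0.35 rad) (angle between blank's own z axis and vertical above 0.35 rad).
It fails at once if the blank is away from the rail (gap over about 10 mm) while more than 60 mm from the middle of the rail, i.e. it is not slid along the rail (x of blank in the frame of jig below -0.03 m and (y of blank in the frame of jig above 0.06 m or y of blank in the frame of jig below -0.06 m)).
It fails at once if another loose thing is displaced by more than 15 mm (distance of any of tin, plug, long_blank, glue, brush, screwdriver, cup from where it was at the start of the episode above 0.015 m).
It also fails if it takes over 51 s, if anything falls off the work surface, if the arm or the gripper's body presses on something with over 40 N, if the wrist force passes 120 N, or if a joint passes its speed limit or range.

ROBOT

A 6-joint arm with a two-finger parallel gripper is mounted at the origin on the work surface. World frame = base frame: x ahead of the robot, y to its left, z up, the work surface at z = 0. Lengths are in mm, angles in rad, forces in N, time in s.
With the tool pointing down it reaches from about 400 to 925 mm from the base axis. Payload 12.5 kg.
Tool frame: the origin (TCP) lies midway between the tips of the shut fingers; the grasp point (between the pads) lies 19 mm behind it; z points along the fingers, y is the direction in which the jaws open and shut (so a half turn about z gives the same grasp; the last joint's range is limited). The gripper opens to 95 mm and grips with 3 to 60 N. Pads are 20 mm wide; open, the fingers measure 119 mm over their backs; the gripper's body (75 mm by 180 mm) begins 59 mm behind the grasp point.
Start: joints at [1.037, 0.491, 1.559, -0, 1.092, -0.106], TCP at [259.28, 568.701, 214.661] pointing down, gripper open.
Joint ranges: [-3.1, 3.1], [-0.84, 2.19], [0.05, 2.79], [-1.13, 4.28], [0.06, 2.93], [-2.69, 2.69]. Speed limits (rad/s): [2.22, 2.22, 2.79, 3.14, 3.14, 3.14].

INTERFACE

Orientations are given as [roll, pitch, yaw] about the fixed x, y, z axes, in that order (R = Rz(yaw) Ry(pitch) Rx(roll)).
In Python, from cell import env gives the robot as it stands.
- The arm moves only by the tool drive_tool, never from a script. Its argument "increments" is a list of rows, each a list of 2 entries, a list of its own where there are three numbers: the shift along the tool's x, y, z as a fraction of full scale, then the turn, a rotation vector about the tool's x, y, z as a fraction of full scale. In form: [[[x, y, z], [ax, ay, az]], ...]. A call has 1 to 5 rows; each row shifts and turns the commanded pose from where the row before left it, along the tool's axes as they then stand; what a row does not reach is not made up. Full scale, the value 1, is 30 mm for a shift and 0.08 rad for a turn. A row lasts 1/12 s, in which the tool goes at most 41.7 mm and 7.16 degrees, less where a joint would pass 70% of its speed; a pose out of reach is approached as far as the arm can. A call with a number of a shift or a turn outside -1 to 1 is refused whole. A call with a gripper value outside its range is refused whole. "jaw" is the opening, from -1 (shut) to 1 (fully open), so that 0 is half open, set as the call begins (left out, the last holds). The fingers move at their own pace and stop on an object; the grip force is fixed at half the most. Time passes only in rows, so rows that do not move let the fingers close. It gives the time, the measured TCP pose, the force and the opening at its end, in the units of the state.
- env.state(): the state, without advancing time (a new reading comes with each control period).
- env.read_camera(name): name is "scene" or "top" or "wrist"; returns a dict with "pixels" (480x640x3 uint8, blue, green, red), "vertical_fov" (degrees; the focal length in pixels is half the picture's height over the tangent of half this angle, whatever the lens; pixels are square), "cx", "cy" (the principal point, pixels), "world_to_cam" (4x4, takes a point from world to camera coordinates). Camera axes: x right, y down, z forward; pixel columns grow to the right and rows downward; lengths in mm; the calibration is good to about 2 mm. A picture is of the moment at which its call begins. There is no depth.
- env.job_done(): hands the job in, once; it reports no verdict.
Trained networks look in a picture, given as the dict that the camera call returned (one of the last four; its "shot" number tells which), for a name from the list of things; names that differ only in an ending like _2 or _b are one class to them, and where a whole thing is asked for, a point or a joint stands for the part that bears it (a point fixed in the world has none). Each returns a list of dicts, best first, with "score" (0 to 1); they miss things now and then, are a little off and sometimes report something else, mostly with a low value. They report only what shows in the picture. A call takes as long as a camera call. They do not tell look-alikes from the thing itself.
- env.boxes_of(target, picture): "point" ([x, y, z] in mm, in world coordinates, good to about 4 mm: the middle of the surface that is visible of it).
- env.tip_of(target, picture): "point" ([x, y, z] in mm, in world coordinates, good to about 4 mm: a listed point, or the origin of a listed thing).
The state is a dict: "t": time; "joints": joint angles; "qvel": joint speeds; "tau": joint torques, N m; "eef_pos": TCP position; "tcp_rot": TCP orientation; "ft_force": force on the tool from outside, world axes, zero at the start; "moment": the same for the moment, N m; "opening": opening from 0.0 (shut) to 1.0 (fully open).
Only numpy, scipy, OpenCV 4.12 (cv2) and the standard library are available. Lean on these libraries where they do the work, as an engineer would, in place of code of your own. Each camera call takes 0.05 s, during which the arm holds its last target.

## Working session

There is one attempt and no reset: what is moved stays moved. The work goes in short steps, Python scripts to look and compute and a tool call to move; the robot and the scene stay as the last step left them, time stands still between calls to the robot, and variables do not carry over. Pictures are saved under pics/ and viewed, and the job is handed in when it is done.

Besides the shell and the picture viewer there is one more tool, called as name(argument=value, ...), one argument or row to a line, values as JSON. drive_tool: Moves the arm, as the interface text tells. Its arguments: {"type":"object","properties":{"increments":{"type":"array","items":{"type":"array"}},"jaw":{"type":"number"}},"required":["increments"]}

```bash
mkdir -p pics; cat > h.py <<'E'
import numpy as np,cv2
from cell import env
def cam(n):
    p=env.read_camera(n); return p
def K(p):
    f=240/np.tan(np.radians(p["vertical_fov"])/2); return f,p["cx"],p["cy"]
def proj(p,X):
    f,cx,cy=K(p);M=np.array(p["world_to_cam"]);X=np.atleast_2d(X)
    c=X@M[:3,:3].T+M[:3,3]; return np.c_[cx+f*c[:,0]/c[:,2],cy+f*c[:,1]/c[:,2]]
def ray(p,uv,z):
    f,cx,cy=K(p);M=np.array(p["world_to_cam"]);uv=np.atleast_2d(uv)
    d=np.c_[(uv[:,0]-cx)/f,(uv[:,1]-cy)/f,np.ones(len(uv))]@M[:3,:3]
    o=-M[:3,:3].T@M[:3,3]
    return o+d*((z-o[2])/d[:,2])[:,None]
E
python3 - <<'E'
from h import *
for n in ["top","scene"]:
    p=cam(n); cv2.imwrite(f"pics/{n}0.png",p["pixels"])
    for t in ["jig","wide_stop","narrow_stop","blank","tin","plug","long_blank","glue","cup"]:
        for k,f in (("b",env.boxes_of),("t",env.tip_of)):
            print(n,t,k,[(np.round(r["point"]).tolist(),round(r["score"],2)) for r in f(t,p)])
print(env.state())
E
```

```text
top jig b [([542.0, 42.0, 14.0], 0.67)]
top jig t [([604.0, 52.0, -2.0], 0.75)]
top wide_stop b [([577.0, -118.0, 30.0], 0.8)]
top wide_stop t [([622.0, -110.0, 16.0], 0.7)]
top narrow_stop b [([564.0, 208.0, 32.0], 0.74)]
top narrow_stop t [([693.0, -89.0, 0.0], 0.7), ([591.0, 213.0, 17.0], 0.55)]
top blank b [([368.0, 120.0, 22.0], 0.82), ([542.0, 63.0, 33.0], 0.61), ([339.0, 15.0, 25.0], 0.59)]
top blank t [([368.0, 123.0, 0.0], 0.89), ([544.0, 68.0, 13.0], 0.82), ([338.0, 11.0, -4.0], 0.57)]
top tin b [([510.0, -60.0, 54.0], 0.62)]
top tin t [([513.0, -62.0, 10.0], 0.61)]
top plug b [([486.0, 146.0, 27.0], 0.56)]
top plug t [([491.0, 148.0, 13.0], 0.59), ([547.0, 62.0, 13.0], 0.37)]
top long_blank b [([694.0, -90.0, 12.0], 0.72)]
top long_blank t [([695.0, -90.0, -3.0], 0.64), ([545.0, 63.0, 14.0], 0.28)]
top glue b [([498.0, 284.0, 71.0], 0.77)]
top glue t [([502.0, 294.0, -3.0], 0.77)]
top cup b [([583.0, -240.0, 38.0], 0.63), ([508.0, -58.0, 54.0], 0.38)]
top cup t [([574.0, -230.0, 2.0], 0.97)]
scene jig b [([556.0, 94.0, 14.0], 0.96)]
scene jig t [([605.0, 51.0, 2.0], 0.73)]
[... 1030 characters left out ...]
[([574.0, -228.0, 0.0], 0.72)]
{'t': 1.9, 'joints': array([ 1.03738333e+00,  4.90891668e-01,  1.55888473e+00,  2.40382727e-05,
        1.09163572e+00, -1.05577670e-01]), 'qvel': array([ 4.29963964e-04,  2.02992987e-06, -8.51080639e-04, -1.30887646e-03,
        1.09944856e-03, -3.34828702e-04]), 'tau': array([-1.93787200e-03, -6.12451315e+01, -2.58427477e+01,  6.93079387e-02,
        4.45158582e-02,  1.36896148e-05]), 'eef_pos': array([259.297113  , 568.72100065, 214.67138964]), 'tcp_rot': array([ 3.14141088e+00, -2.18970922e-06,  2.71374625e+00]), 'ft_force': array([ 0.34661616, -0.02253288,  0.79538561]), 'moment': array([ 0.01234667, -0.04573957, -0.02747693]), 'opening': 1.00086415982355}
```

View images.

View pics/top0.png

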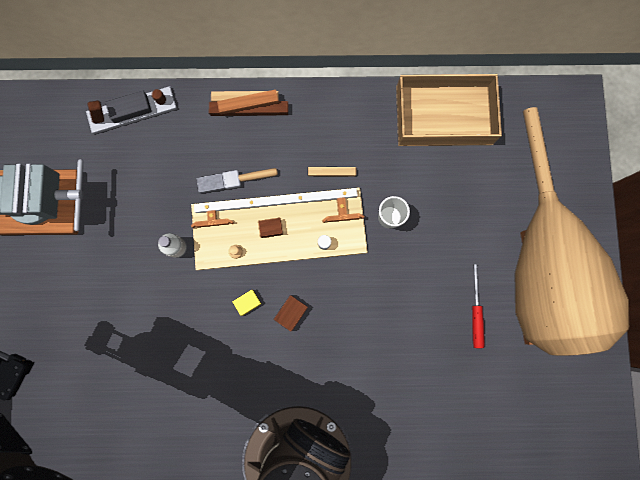

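View pics/scene0.png

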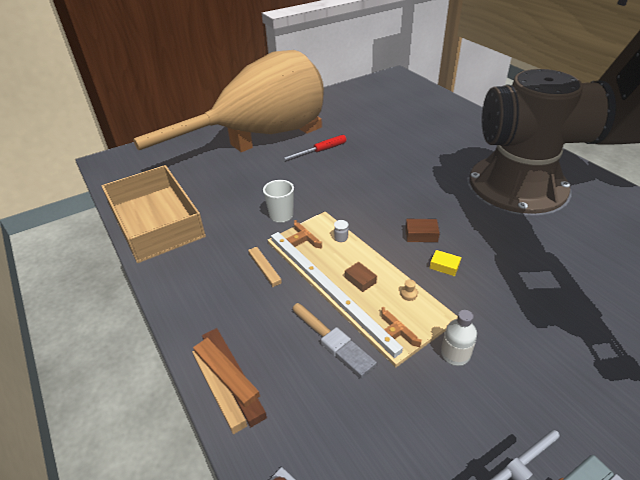

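```bash
python3 - <<'E'
from h import *
im=cv2.imread("pics/top0.png")[180:330,185:375]
cv2.imwrite("pics/crop0.png",cv2.resize(im,None,fx=4,fy=4,interpolation=cv2.INTER_CUBIC))
im=cv2.imread("pics/scene0.png")[200:370,240:480]
cv2.imwrite("pics/crop1.png",cv2.resize(im,None,fx=3.3,fy=3.3,interpolation=cv2.INTER_CUBIC))
E
```

```text
(no output)
```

View pics/crop0.png

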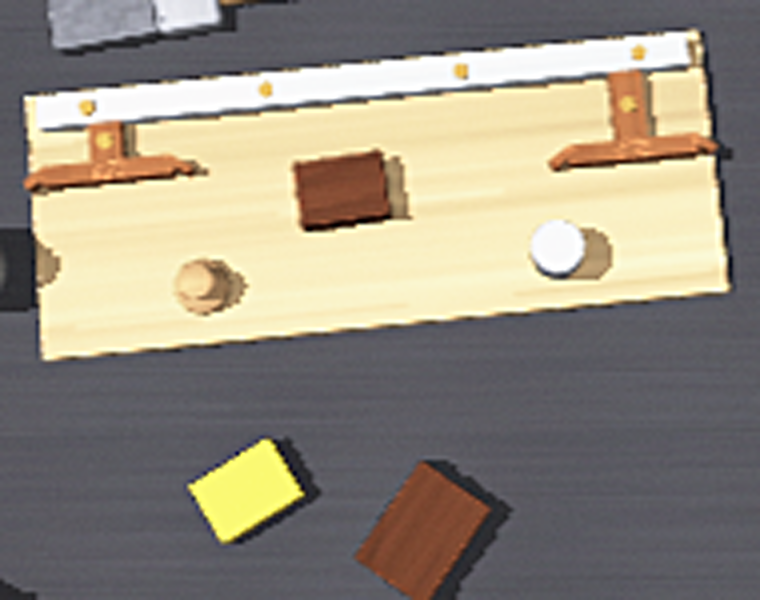

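View pics/crop1.png

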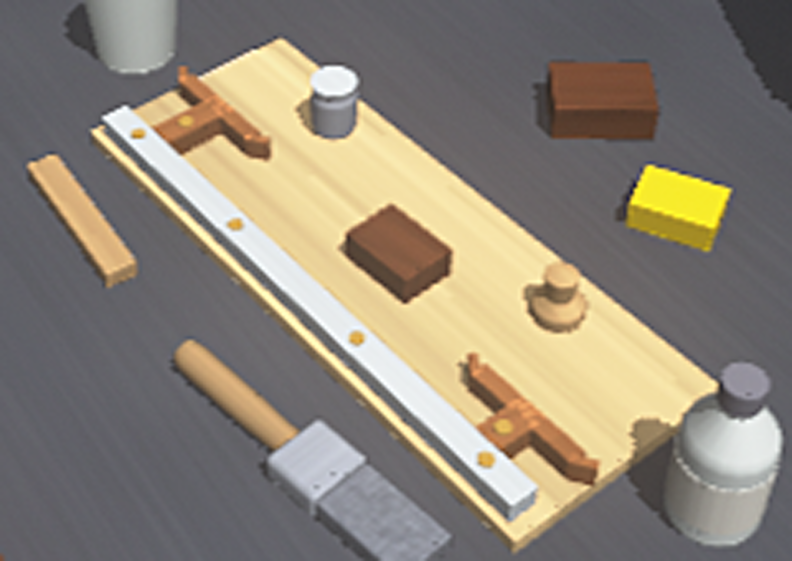

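Candidates in the top view: dark block on the board (271,228), larger brown block (291,312) and yellow block (247,302). The one meant is (271,228): it isn't yellow, it's the smaller of the two brown ones, and it lies on the board. The crop confirms it. The wide stop is the right-hand one (y about -160 in the jig frame).

```bash
cat >> h.py <<'E'
from scipy.spatial.transform import Rotation as R
def plan(target,yaw=None,n=None,step=28.):
    s=env.state();p=np.array(s["eef_pos"]);r=R.from_euler("xyz",s["tcp_rot"])
    rt=R.from_euler("xyz",[np.pi,0,yaw]) if yaw is not None else r
    d=np.array(target)-p
    rv=(r.inv()*rt).as_rotvec()
    N=n or int(max(1,np.ceil(np.linalg.norm(d)/step),np.ceil(np.abs(rv).max()/0.078)))
    print("pos",p.round(1),"rot",np.array(s["tcp_rot"]).round(3),"t",s["t"],"N",N)
    for i in range(N):
        a=r*R.from_rotvec(rv*i/N)
        print((a.inv().apply(d/N)/30).round(2).tolist(),(rv/N/0.08).round(2).tolist())
E
python3 - <<'E'
from h import *
plan([440,60,215],3.245)
E
```

```text
pos [259.3 568.7 214.7] rot [ 3.141 -0.     2.714] t 1.9 N 20
[-0.63, -0.65, -0.0] [0.0, 0.0, -0.33]
[-0.61, -0.66, -0.0] [0.0, 0.0, -0.33]
[-0.59, -0.68, -0.0] [0.0, 0.0, -0.33]
[-0.57, -0.69, -0.0] [0.0, 0.0, -0.33]
[-0.55, -0.71, -0.0] [0.0, 0.0, -0.33]
[-0.53, -0.72, -0.0] [0.0, 0.0, -0.33]
[-0.52, -0.74, -0.0] [0.0, 0.0, -0.33]
[-0.5, -0.75, -0.0] [0.0, 0.0, -0.33]
[-0.48, -0.76, -0.0] [0.0, 0.0, -0.33]
[-0.45, -0.78, -0.0] [0.0, 0.0, -0.33]
[-0.43, -0.79, -0.0] [0.0, 0.0, -0.33]
[-0.41, -0.8, -0.0] [0.0, 0.0, -0.33]
[-0.39, -0.81, -0.0] [0.0, 0.0, -0.33]
[-0.37, -0.82, -0.0] [0.0, 0.0, -0.33]
[-0.35, -0.83, -0.0] [0.0, 0.0, -0.33]
[-0.33, -0.84, -0.0] [0.0, 0.0, -0.33]
[-0.3, -0.85, -0.0] [0.0, 0.0, -0.33]
[-0.28, -0.85, -0.0] [0.0, 0.0, -0.33]
[-0.26, -0.86, -0.0] [0.0, 0.0, -0.33]
[-0.24, -0.87, -0.0] [0.0, 0.0, -0.33]
```

drive_tool(
  increments=[
    [[-0.63,-0.65,0],[0,0,-0.33]],
    [[-0.61,-0.66,0],[0,0,-0.33]],
    [[-0.59,-0.68,0],[0,0,-0.33]],
    [[-0.57,-0.69,0],[0,0,-0.33]],
    [[-0.55,-0.71,0],[0,0,-0.33]],
  ],
  jaw=-0.5,
)

```text
t: 2.32
eef_pos: [304.6, 440.4, 214.7]
tcp_rot: [3.141, 0.0, 2.847]
ft_force: [1.0, 0.6, 0.6]
opening: 0.704
```

drive_tool(
  increments=[
    [[-0.53,-0.72,0],[0,0,-0.33]],
    [[-0.52,-0.74,0],[0,0,-0.33]],
    [[-0.5,-0.75,0],[0,0,-0.33]],
    [[-0.48,-0.76,0],[0,0,-0.33]],
    [[-0.45,-0.78,0],[0,0,-0.33]],
  ],
)

```text
t: 2.73
eef_pos: [349.8, 313.2, 214.8]
tcp_rot: [3.141, 0.0, 2.979]
ft_force: [0.3, 0.4, -0.4]
opening: 0.356
```

drive_tool(
  increments=[
    [[-0.43,-0.79,0],[0,0,-0.33]],
    [[-0.41,-0.8,0],[0,0,-0.33]],
    [[-0.39,-0.81,0],[0,0,-0.33]],
    [[-0.37,-0.82,0],[0,0,-0.33]],
    [[-0.35,-0.83,0],[0,0,-0.33]],
  ],
)

```text
t: 3.15
eef_pos: [394.6, 185.8, 214.8]
tcp_rot: [3.141, 0.001, 3.111]
ft_force: [2.0, 0.0, 0.2]
opening: 0.25
```

drive_tool(
  increments=[
    [[-0.33,-0.84,0],[0,0,-0.33]],
    [[-0.3,-0.85,0],[0,0,-0.33]],
    [[-0.28,-0.85,0],[0,0,-0.33]],
    [[-0.26,-0.86,0],[0,0,-0.33]],
    [[-0.24,-0.87,0],[0,0,-0.33]],
  ],
)

```text
t: 3.57
eef_pos: [439.6, 58.5, 214.8]
tcp_rot: [3.142, 0.001, -3.04]
ft_force: [0.2, -0.5, -0.2]
opening: 0.25
```

```bash
python3 - <<'E'
from h import *
s=env.state(); print(s["t"],s["eef_pos"],s["tcp_rot"],s["opening"],s["joints"])
p=cam("wrist"); cv2.imwrite("pics/w1.png",p["pixels"]); np.save("w1.npy",p,allow_pickle=True)
M=np.array(p["world_to_cam"]);print(-M[:3,:3].T@M[:3,3],M[2,:3])
for t in ["jig","wide_stop","blank"]: print(t,[(np.round(r["point"],1).tolist(),round(r["score"],2)) for r in env.tip_of(t,p)])
E
```

```text
3.5667 [439.59901299  58.46584408 214.82582739] [ 3.14154699e+00  5.14013037e-04 -3.04011023e+00] 0.2504936744750473 [-1.69968662e-02  2.32791730e-01  1.98117550e+00  1.32642120e-04
  9.27120411e-01 -1.68935521e+00]
[362.69393748  50.95014257 384.62271928] [ 0.26916312  0.0278443  -0.96269201]
jig []
wide_stop []
blank [([367.3, 119.9, 6.6], 0.81), ([340.7, 13.3, 3.4], 0.77), ([549.3, 64.4, 10.6], 0.69), ([501.8, 296.0, -2.6], 0.58)]
```

View pics/w1.png

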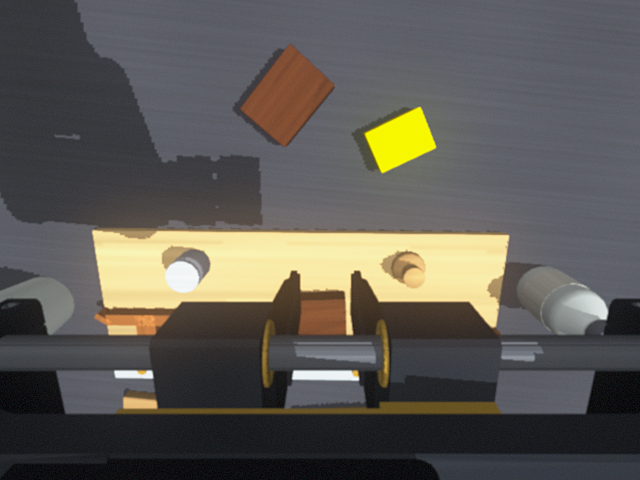

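```bash
python3 - <<'E'
from h import *
p=np.load("w1.npy",allow_pickle=True).item()
q=ray(p,[[95,230],[508,234.5]],12);print(q.round(1),"yaw",np.arctan2(-(q[1]-q[0])[0],(q[1]-q[0])[1]))
t=cam("top")
c=lambda a:np.array(a)/4+[185-.4,180-.4]
e=ray(t,c([[43,358],[729,291]]),12);f=ray(t,c([[43,130],[688,68]]),28);b=ray(t,c([[303,230],[390,211],[294,163],[381,151]]),34)
for n,v in (("edge",e),("railtop",f)): d=v[0]-v[1];print(n,v.round(1).tolist(),np.arctan2(-d[0],d[1]))
print("blank top corners",b.round(1).tolist())
yaw=.103;o=np.array([605,50,0]);Rj=R.from_euler("z",yaw)
for n,v in (("edge",e),("rail",f),("blank",b),("wedge",q)): print(n,Rj.inv().apply(v-o).round(1).tolist())
cv2.imwrite("pics/t2.png",cv2.resize(t["pixels"][180:280,185:375],None,fx=4,fy=4,interpolation=cv2.INTER_CUBIC))
E
```

```text
[[ 484.2 -168.3   12. ]
 [ 446.9  244.6   12. ]] yaw 0.08998582688261225
edge [[448.7, 244.2, 12.0], [484.9, -174.5, 12.0]] 0.08629976599138486
railtop [[586.9, 243.8, 28.0], [621.2, -151.3, 28.0]] 0.08676101489302065
blank top corners [[522.4, 84.1, 34.0], [533.4, 31.5, 34.0], [563.6, 89.7, 34.0], [570.4, 36.9, 34.0]]
edge [[-135.5, 209.3, 12.0], [-142.5, -211.0, 12.0]]
rail [[1.9, 194.6, 28.0], [-4.5, -201.9, 28.0]]
blank [[-78.7, 42.4, 34.0], [-73.1, -11.0, 34.0], [-37.1, 43.8, 34.0], [-35.8, -9.5, 34.0]]
wedge [[-142.6, -204.8, 12.0], [-137.2, 209.9, 12.0]]
```

View pics/t2.png

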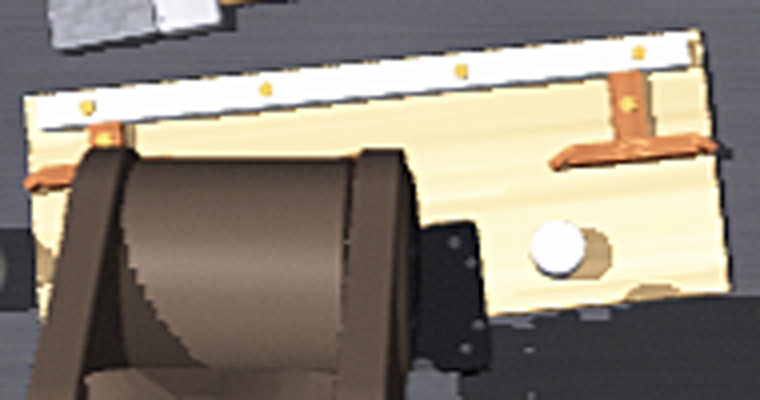

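```bash
cat >> h.py <<'E'
YAW=0.088; O=np.array([605,48,0.])
RJ=R.from_euler("z",YAW)
J=lambda x,y,z: RJ.apply([x,y,z])+O
def where():
    s=env.state(); print("jig",(RJ.inv().apply(np.array(s["eef_pos"])-O)).round(1),"t",s["t"],"F",RJ.inv().apply(s["ft_force"]).round(1))
TY=YAW+np.pi
E
python3 - <<'E'
from h import *
where();plan(J(-106,17.5,70),TY);
E
```

```text
jig [-164.2   26.6  214.6] t 3.8167 F [0.7 0.8 1.2]
pos [439.1  60.  214.6] rot [ 3.141 -0.    -3.042] t 3.8167 N 6
[-0.32, -0.05, 0.8] [0.0, -0.0, 0.02]
[-0.32, -0.05, 0.8] [0.0, -0.0, 0.02]
[-0.32, -0.05, 0.8] [0.0, -0.0, 0.02]
[-0.32, -0.05, 0.8] [0.0, -0.0, 0.02]
[-0.32, -0.05, 0.8] [0.0, -0.0, 0.02]
[-0.32, -0.05, 0.8] [0.0, -0.0, 0.02]
```

drive_tool(
  increments=[
    [[-0.4,-0.06,0.96],[0,0,0.03]],
    [[-0.4,-0.06,0.96],[0,0,0.03]],
    [[-0.4,-0.06,0.96],[0,0,0.03]],
    [[-0.4,-0.06,0.96],[0,0,0.03]],
    [[-0.32,-0.06,0.96],[0,0,0.03]],
  ],
)

```text
t: 4.23
eef_pos: [498.0, 57.6, 69.5]
tcp_rot: [3.142, 0.001, -3.052]
ft_force: [1.0, -1.0, -0.0]
opening: 0.251
```

drive_tool(
  increments=[
    [[0,0,0.4],[0,0,0]],
    [[0,0,0.4],[0,0,0]],
    [[0,0,0.4],[0,0,0]],
    [[0,0,0.4],[0,0,0]],
    [[0,0,0],[0,0,0]],
  ],
)

```text
t: 4.65
eef_pos: [496.4, 57.5, 21.0]
tcp_rot: [3.141, -0.003, -3.052]
ft_force: [-0.4, -0.3, -0.5]
opening: 0.247
```

```bash
python3 - <<'E'
from h import *
where();plan(J(-90,17.5,20),TY)
p=cam("wrist");cv2.imwrite("pics/w2.png",p["pixels"])
p=cam("scene");cv2.imwrite("pics/s2.png",cv2.resize(p["pixels"][200:370,240:480],None,fx=3.3,fy=3.3,interpolation=cv2.INTER_CUBIC))
E
```

```text
jig [-107.3   19.    21. ] t 4.65 F [-0.4 -0.2 -0.5]
pos [496.4  57.5  21. ] rot [ 3.141e+00 -3.000e-03 -3.052e+00] t 4.65 N 1
[-0.58, -0.05, 0.03] [0.01, -0.03, 0.02]
```

View pics/w2.png

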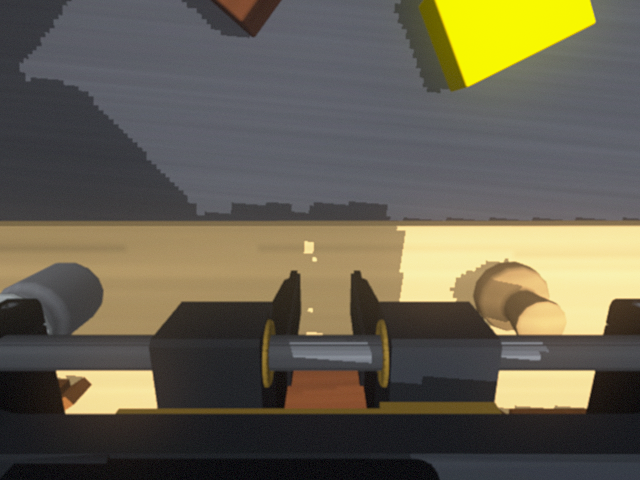

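View pics/s2.png

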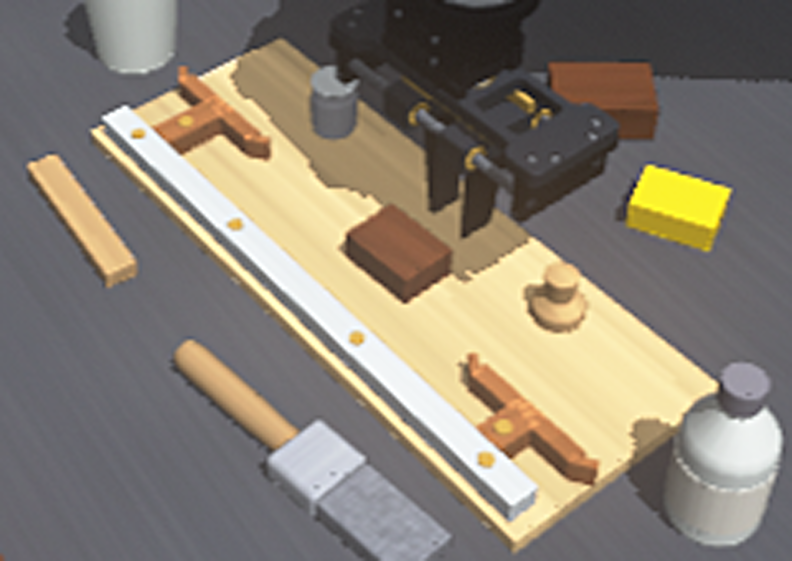

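drive_tool(
  increments=[
    [[-0.2,-0.02,0],[0,0,0]],
    [[-0.2,-0.02,0],[0,0,0]],
    [[-0.2,0,0],[0,0,0]],
    [[-0.15,0,0],[0,0,0]],
    [[-0.15,0,0],[0,0,0]],
  ],
)

```text
t: 5.17
eef_pos: [525.3, 57.6, 23.0]
tcp_rot: [3.142, 0.001, -3.054]
ft_force: [-0.2, 0.1, 0.5]
opening: 0.251
```

drive_tool(
  increments=[
    [[-0.15,0,0],[0,0,0]],
    [[-0.15,0,0],[0,0,0]],
    [[-0.15,0,0],[0,0,0]],
    [[-0.1,0,0],[0,0,0]],
    [[-0.1,0,0],[0,0,0]],
  ],
)

```text
t: 5.58
eef_pos: [544.2, 59.2, 22.6]
tcp_rot: [3.142, -0.0, -3.053]
ft_force: [0.0, -1.4, -0.0]
opening: 0.252
```

```bash
python3 - <<'E'
from h import *
where()
p=cam("scene");cv2.imwrite("pics/s3.png",cv2.resize(p["pixels"][200:370,240:480],None,fx=3.3,fy=3.3,interpolation=cv2.INTER_CUBIC))
E
```

```text
jig [-59.5  16.5  22.6] t 5.5833 F [-0.1 -1.4 -0. ]
```

View pics/s3.png

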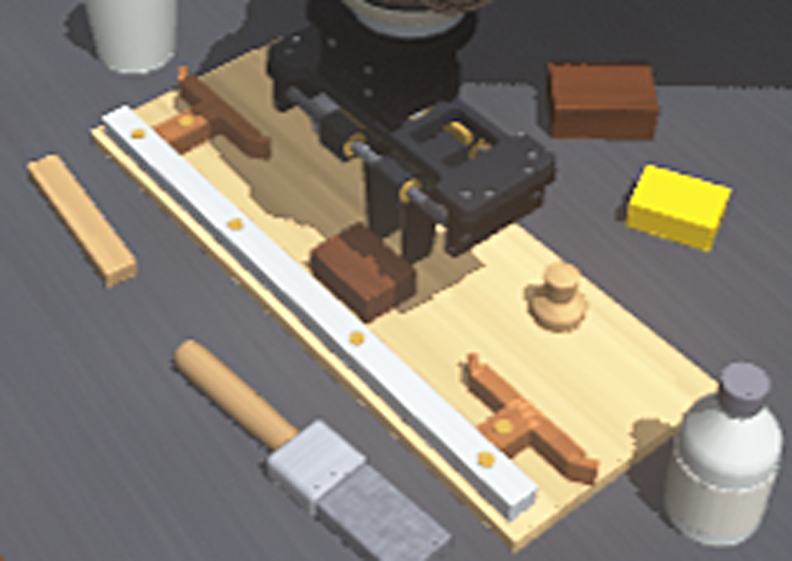

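drive_tool(
  increments=[
    [[-0.08,0,0],[0,0,0]],
    [[-0.08,0,0],[0,0,0]],
    [[-0.06,0,0],[0,0,0]],
    [[-0.05,0,0],[0,0,0]],
    [[0,0,0],[0,0,0]],
  ],
)

```text
t: 6.05
eef_pos: [552.3, 59.9, 22.6]
tcp_rot: [3.142, 0.0, -3.053]
ft_force: [-0.4, -0.1, 0.8]
opening: 0.252
```

```bash
python3 - <<'E'
from h import *
where()
p=cam("scene");cv2.imwrite("pics/s4.png",cv2.resize(p["pixels"][230:330,280:430],None,fx=5.3,fy=5.3,interpolation=cv2.INTER_CUBIC))
E
```

```text
jig [-51.5  16.5  22.6] t 6.05 F [-0.4 -0.1  0.8]
```

View pics/s4.png

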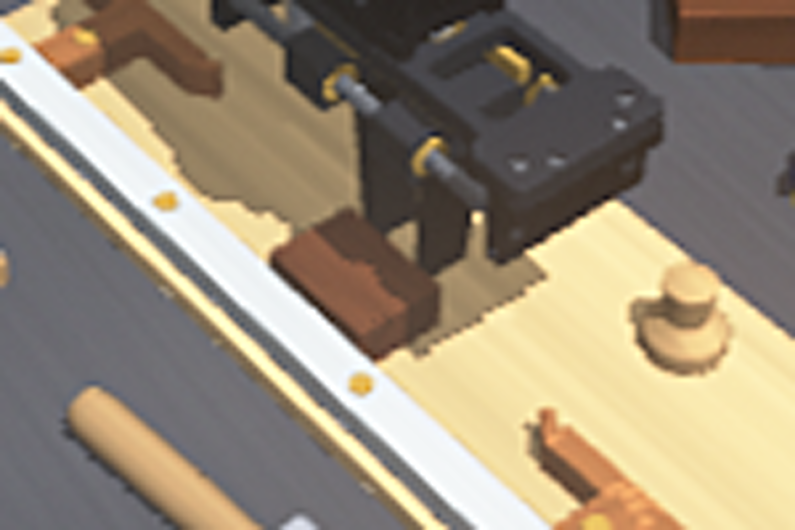

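drive_tool(
  increments=[
    [[-0.05,0,0],[0,0,0]],
    [[-0.05,0,0],[0,0,0]],
    [[0,0,0],[0,0,0]],
  ],
)

```text
t: 6.35
eef_pos: [553.7, 60.1, 22.5]
tcp_rot: [3.141, -0.003, -3.053]
ft_force: [-6.0, -1.6, 3.8]
opening: 0.251
```

drive_tool(
  increments=[
    [[-0.04,0,0],[0,0,0]],
    [[-0.04,0,0],[0,0,0]],
    [[0,0,0],[0,0,0]],
  ],
)

```text
t: 6.6
eef_pos: [553.8, 60.2, 22.4]
tcp_rot: [3.141, -0.008, -3.053]
ft_force: [-15.4, -3.9, 11.1]
opening: 0.25
```

drive_tool(
  increments=[
    [[0.3,0,0],[0,0,0]],
    [[0.5,0,0],[0,0,0]],
    [[0.1,0.9,0],[0,0,0]],
    [[0,1,0],[0,0,0]],
    [[0,0,0],[0,0,0]],
  ],
  jaw=-1,
)

```text
t: 7.02
eef_pos: [524.8, 118.0, 22.8]
tcp_rot: [3.141, 0.001, -3.052]
ft_force: [-0.8, 0.0, 0.2]
opening: 0.011
```

```bash
python3 - <<'E'
from h import *
where()
p=cam("wrist");cv2.imwrite("pics/w5.png",p["pixels"])
p=cam("scene");cv2.imwrite("pics/s5.png",cv2.resize(p["pixels"][220:340,270:430],None,fx=5,fy=5,interpolation=cv2.INTER_CUBIC))
print([(RJ.inv().apply(np.array(r["point"])-O).round(1),round(r["score"],2)) for r in env.tip_of("blank",p)])
for yj in (10,17.6,25):
  b=[J(x,yj+y,34) for x in(-40,0) for y in(-27.5,27.5)]
  print((proj(p,b)-[270,220])*5)
E
```

```text
jig [-73.7  76.7  22.8] t 7.0167 F [-0.8  0.1  0.2]
[(array([-271. ,   -8.7,    3.7]), 0.91), (array([-228.4,   95.3,    3. ]), 0.76)]
[[364.52075239 225.72345846]
 [451.17725377 301.82058528]
 [287.47499686 269.34669603]
 [373.06238363 348.44399083]]
[[376.14709321 235.93309211]
 [463.627258   312.7535163 ]
 [298.95151705 279.95295164]
 [385.36782034 359.81630621]]
[[387.57206799 245.96589681]
 [475.86555773 323.50053968]
 [310.23119192 290.3772887 ]
 [397.46622458 370.99728839]]
```

View pics/s5.png

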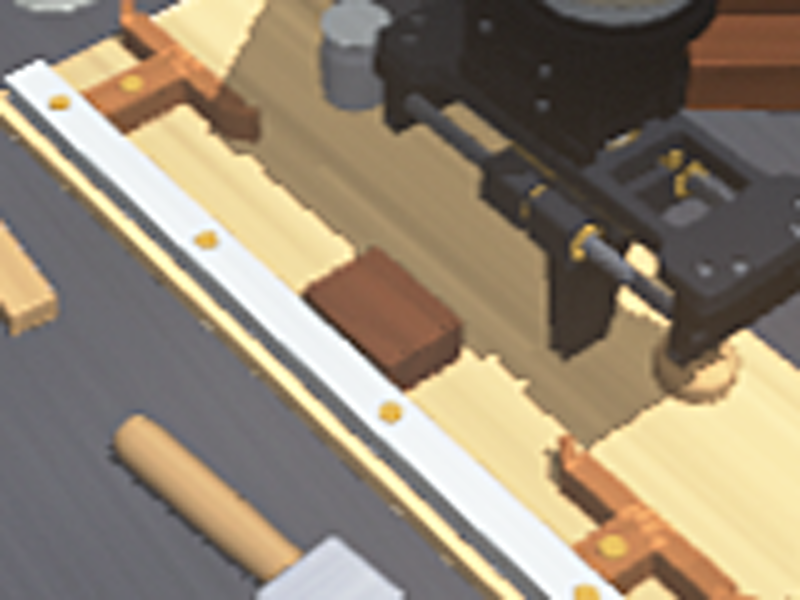

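View pics/w5.png

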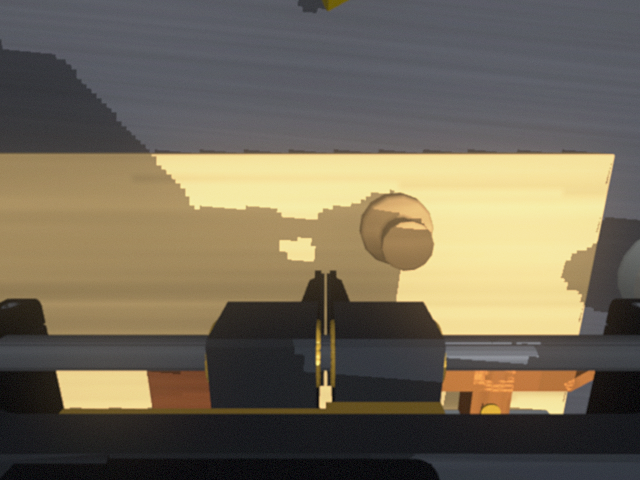

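drive_tool(
  increments=[
    [[-0.8,0,0],[0,0,0]],
    [[-0.75,0,0.05],[0,0,0]],
    [[0,-0.3,0.05],[0,0,0]],
    [[0,-0.2,0],[0,0,0]],
    [[0,0,0],[0,0,0]],
  ],
)

```text
t: 7.58
eef_pos: [572.4, 102.1, 19.2]
tcp_rot: [-3.142, -0.001, -3.055]
ft_force: [-0.7, 0.4, 0.9]
opening: 0.009
```

```bash
python3 - <<'E'
from h import *
where()
p=cam("scene");cv2.imwrite("pics/s6.png",cv2.resize(p["pixels"][220:340,270:430],None,fx=5,fy=5,interpolation=cv2.INTER_CUBIC))
E
```

```text
jig [-27.7  56.8  19.2] t 7.5833 F [-0.6  0.5  0.9]
```

View pics/s6.png

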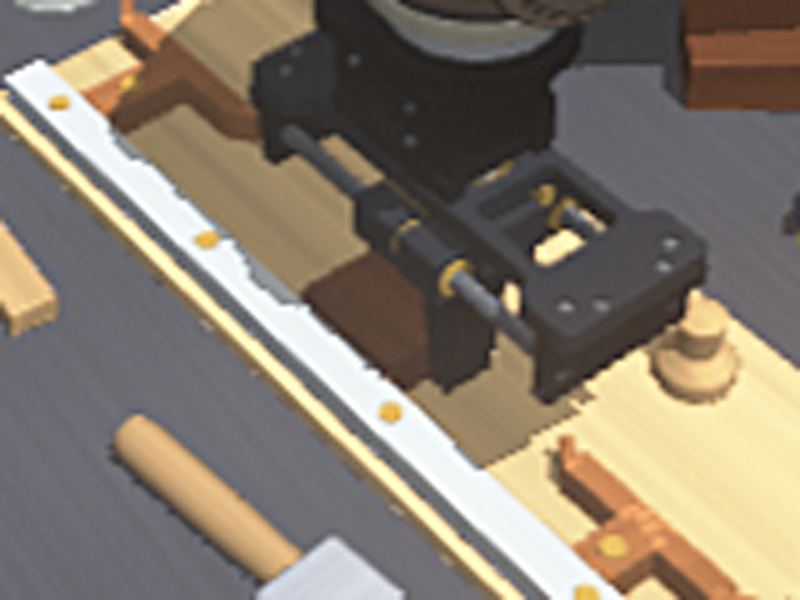

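drive_tool(
  increments=[
    [[-0.01,-0.15,0],[0,0,0]],
    [[-0.01,-0.15,0],[0,0,0]],
    [[-0.01,-0.15,0],[0,0,0]],
    [[-0.01,-0.15,0],[0,0,0]],
    [[-0.01,-0.15,0],[0,0,0]],
  ],
)

```text
t: 8.05
eef_pos: [576.5, 81.3, 19.7]
tcp_rot: [3.142, 0.0, -3.053]
ft_force: [-0.6, -0.5, -0.4]
opening: 0.003
```

drive_tool(
  increments=[
    [[-0.01,-0.15,0],[0,0,0]],
    [[-0.01,-0.15,0],[0,0,0]],
    [[-0.01,-0.15,0],[0,0,0]],
    [[-0.01,-0.15,0],[0,0,0]],
    [[-0.01,-0.15,0],[0,0,0]],
  ],
)

```text
t: 8.47
eef_pos: [580.1, 59.0, 19.6]
tcp_rot: [3.142, 0.0, -3.053]
ft_force: [-1.1, 0.5, 0.3]
opening: 0.005
```

```bash
python3 - <<'E'
from h import *
where()
p=cam("scene");cv2.imwrite("pics/s7.png",cv2.resize(p["pixels"][220:340,270:430],None,fx=5,fy=5,interpolation=cv2.INTER_CUBIC))
p=cam("top");cv2.imwrite("pics/t7.png",cv2.resize(p["pixels"][180:280,185:375],None,fx=4,fy=4,interpolation=cv2.INTER_CUBIC))
E
```

```text
jig [-23.8  13.1  19.6] t 8.4667 F [-1.1  0.6  0.3]
```

View pics/s7.png

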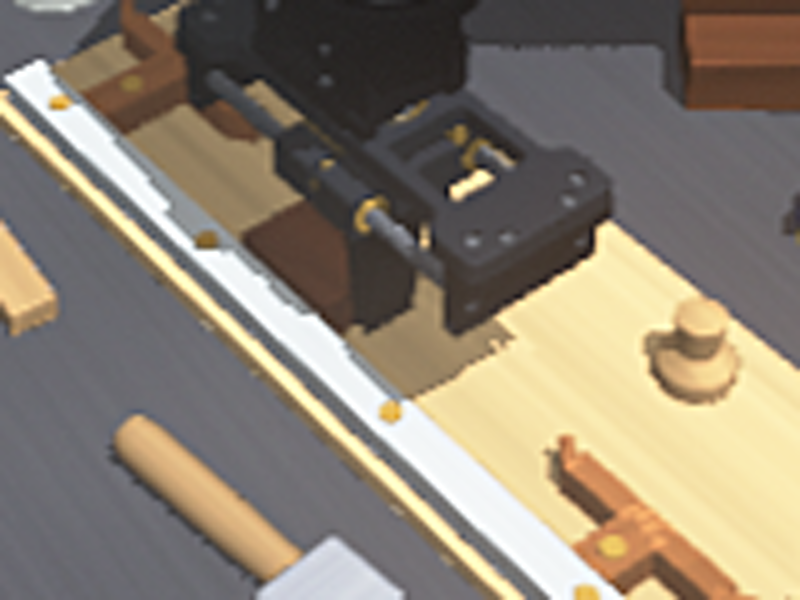

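View pics/t7.png

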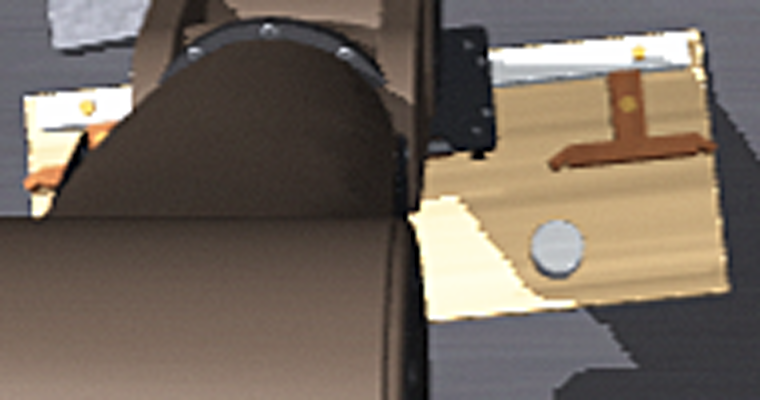

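drive_tool(
  increments=[
    [[-0.003,-0.15,0],[0,0,0]],
    [[-0.003,-0.15,0],[0,0,0]],
    [[-0.003,-0.15,0],[0,0,0]],
    [[-0.003,-0.15,0],[0,0,0]],
    [[-0.003,-0.15,0],[0,0,0]],
  ],
)

```text
t: 8.98
eef_pos: [582.5, 36.6, 19.6]
tcp_rot: [3.142, 0.0, -3.053]
ft_force: [-0.7, 0.4, -0.4]
opening: 0.007
```

drive_tool(
  increments=[
    [[-0.003,-0.15,0],[0,0,0]],
    [[-0.003,-0.15,0],[0,0,0]],
    [[-0.003,-0.12,0],[0,0,0]],
    [[-0.003,-0.08,0],[0,0,0]],
    [[0,0,0],[0,0,0]],
  ],
)

```text
t: 9.4
eef_pos: [584.3, 21.6, 19.6]
tcp_rot: [3.142, 0.0, -3.054]
ft_force: [-0.7, -0.7, 0.4]
opening: 0.004
```

```bash
python3 - <<'E'
from h import *
where()
p=cam("scene");cv2.imwrite("pics/s8.png",cv2.resize(p["pixels"][200:320,260:420],None,fx=5,fy=5,interpolation=cv2.INTER_CUBIC))
E
```

```text
jig [-22.9 -24.5  19.6] t 9.4 F [-0.8 -0.6  0.4]
```

View pics/s8.png

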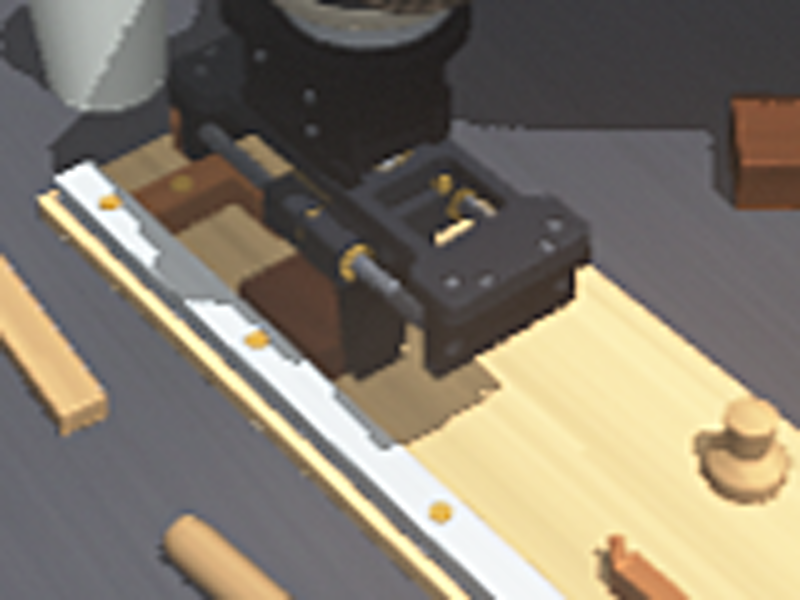

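drive_tool(
  increments=[
    [[-0.002,-0.12,0],[0,0,0]],
    [[-0.002,-0.12,0],[0,0,0]],
    [[-0.002,-0.12,0],[0,0,0]],
    [[-0.002,-0.12,0],[0,0,0]],
    [[-0.002,-0.12,0],[0,0,0]],
  ],
)

```text
t: 9.87
eef_pos: [586.1, 3.8, 19.6]
tcp_rot: [3.142, 0.0, -3.053]
ft_force: [0.1, -0.3, -0.1]
opening: 0.005
```

drive_tool(
  increments=[
    [[0,-0.12,0],[0,0,0]],
    [[0,-0.12,0],[0,0,0]],
    [[0,-0.12,0],[0,0,0]],
    [[0,-0.12,0],[0,0,0]],
    [[0,-0.1,0],[0,0,0]],
  ],
)

```text
t: 10.28
eef_pos: [587.7, -13.5, 19.6]
tcp_rot: [3.142, 0.0, -3.054]
ft_force: [-0.7, 0.5, -0.2]
opening: 0.003
```

drive_tool(
  increments=[
    [[0,-0.1,0],[0,0,0]],
    [[0,-0.1,0],[0,0,0]],
    [[0,-0.06,0],[0,0,0]],
    [[0,-0.06,0],[0,0,0]],
    [[0,0,0],[0,0,0]],
  ],
)

```text
t: 10.7
eef_pos: [588.5, -22.9, 19.6]
tcp_rot: [3.142, 0.0, -3.054]
ft_force: [0.1, 0.4, 0.0]
opening: 0.003
```

```bash
python3 - <<'E'
from h import *
where()
p=cam("scene");cv2.imwrite("pics/s9.png",cv2.resize(p["pixels"][200:320,250:410],None,fx=5,fy=5,interpolation=cv2.INTER_CUBIC))
E
```

```text
jig [-22.7 -69.2  19.6] t 10.7 F [0.1 0.4 0. ]
```

View pics/s9.png

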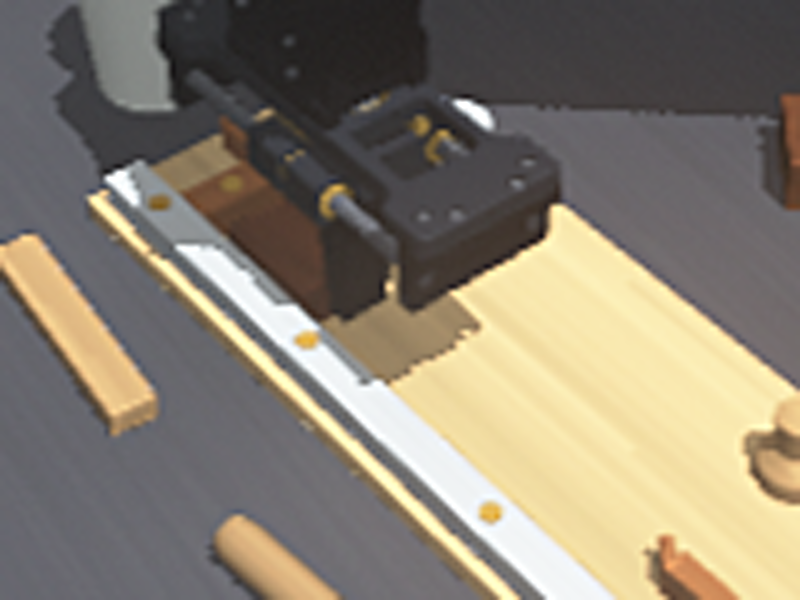

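drive_tool(
  increments=[
    [[0,-0.1,0],[0,0,0]],
    [[0,-0.1,0],[0,0,0]],
    [[0,-0.08,0],[0,0,0]],
    [[0,-0.06,0],[0,0,0]],
    [[0,0,0],[0,0,0]],
  ],
)

```text
t: 11.17
eef_pos: [589.4, -33.3, 19.6]
tcp_rot: [3.142, 0.0, -3.054]
ft_force: [-0.9, 0.7, 0.7]
opening: 0.006
```

drive_tool(
  increments=[
    [[0,-0.05,0],[0,0,0]],
    [[0,-0.05,0],[0,0,0]],
    [[0,-0.04,0],[0,0,0]],
    [[0,0,0],[0,0,0]],
  ],
)

```text
t: 11.5
eef_pos: [589.8, -37.2, 19.6]
tcp_rot: [3.142, 0.0, -3.054]
ft_force: [0.3, -0.0, 0.2]
opening: 0.004
```

Jig y is now about -83.5, with no stop force yet. I'll creep on.

drive_tool(
  increments=[
    [[0,-0.04,0],[0,0,0]],
    [[0,-0.04,0],[0,0,0]],
    [[0,0,0],[0,0,0]],
  ],
)

```text
t: 11.75
eef_pos: [590.0, -39.5, 19.6]
tcp_rot: [3.142, 0.0, -3.053]
ft_force: [0.0, 0.7, 0.2]
opening: 0.005
```

drive_tool(
  increments=[
    [[0,-0.04,0],[0,0,0]],
    [[0,-0.04,0],[0,0,0]],
    [[0,0,0],[0,0,0]],
  ],
)

```text
t: 12.0
eef_pos: [589.9, -40.5, 19.7]
tcp_rot: [3.14, -0.0, -3.054]
ft_force: [-0.1, 11.2, 1.5]
opening: 0.004
```

drive_tool(
  increments=[
    [[0,0.2,0],[0,0,0]],
    [[0,0.4,0],[0,0,0]],
    [[0,0.2,-0.5],[0,0,0]],
    [[0,0.5,-1],[0,0,0]],
    [[0,0.8,-1],[0,0,0]],
  ],
)

```text
t: 12.42
eef_pos: [584.0, 21.0, 94.7]
tcp_rot: [3.141, -0.002, -3.055]
ft_force: [1.0, 1.2, 0.5]
opening: 0.009
```

drive_tool(
  increments=[
    [[0.9,0.8,-1],[0,0,0]],
    [[1,0.8,-1],[0,0,0]],
    [[1,0.8,-1],[0,0,0]],
    [[1,0.8,-0.5],[0,0,0]],
    [[1,0.8,0],[0,0,0]],
  ],
)

```text
t: 12.83
eef_pos: [439.5, 120.1, 190.2]
tcp_rot: [3.142, 0.005, -3.053]
ft_force: [-0.1, 0.8, -0.1]
opening: 0.008
```

```bash
python3 - <<'E'
from h import *
where()
for n in ("scene","top"):
    p=cam(n)
    r=(slice(200,290),slice(260,380)) if n=="scene" else (slice(180,240),slice(300,380))
    k=6.6 if n=="scene" else 10
    cv2.imwrite(f"pics/{n}10.png",cv2.resize(p["pixels"][r],None,fx=k,fy=k,interpolation=cv2.INTER_CUBIC))
    b=[J(x,-122.5+y,34) for x in(-40,0) for y in(-27.5,27.5)]
    print(n,((proj(p,b)-[r[1].start,r[0].start])*k).round().tolist())
    print([(RJ.inv().apply(np.array(q["point"])-O).round(1),round(q["score"],2)) for q in env.tip_of("blank",p)])
E
```

```text
jig [-158.5   86.4  190.2] t 12.8333 F [-0.   0.8 -0.1]
scene [[301.0, 214.0], [398.0, 299.0], [203.0, 263.0], [299.0, 352.0]]
[(array([-232.6,   92.8,    1.3]), 0.86), (array([-273.1,  -10.2,    4.4]), 0.83), (array([ -18.6, -125.3,   11.4]), 0.68)]
top [[381.0, 335.0], [157.0, 357.0], [364.0, 175.0], [140.0, 197.0]]
[(array([-266.6,   -8.9,   -4. ]), 0.89), (array([ -19.8, -121. ,   12.1]), 0.78), (array([-226.4,   98.1,    1.2]), 0.41)]
```

View pics/scene10.png

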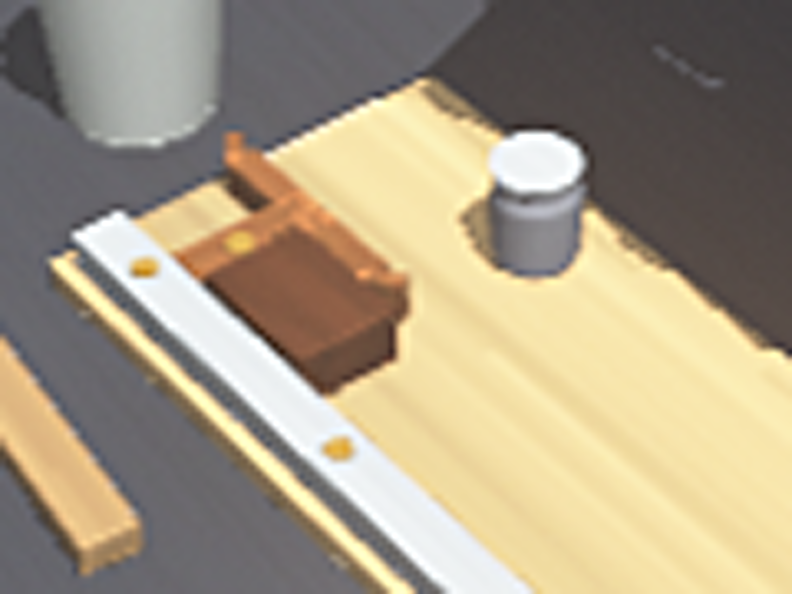

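View pics/top10.png

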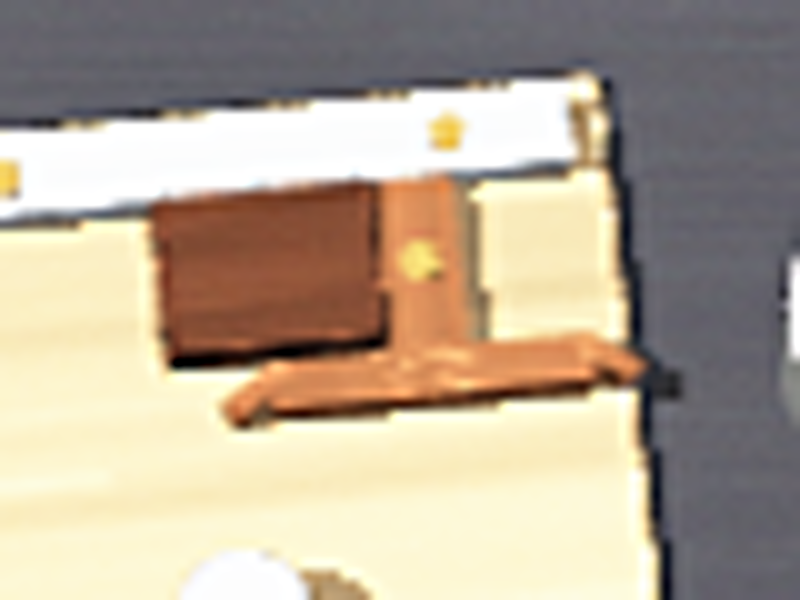

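The scene and top views both show the blank flush with the rail and next to the bar. I'll check the end gap at higher resolution from the wrist camera.

drive_tool(
  increments=[
    [[-0.6,-0.8,0],[0,0,0]],
    [[-0.6,-0.8,0],[0,0,0]],
    [[-0.6,-0.8,0],[0,0,0]],
    [[-0.6,-0.8,0],[0,0,0]],
    [[-0.6,-0.8,0.2],[0,0,0]],
  ],
)

```text
t: 13.45
eef_pos: [542.4, 5.3, 181.7]
tcp_rot: [-3.141, 0.001, -3.054]
ft_force: [1.0, 0.4, 0.4]
opening: 0.002
```

drive_tool(
  increments=[
    [[-0.6,-0.8,0.6],[0,0,0]],
    [[-0.6,-0.8,0.6],[0,0,0]],
    [[-0.6,-0.8,0.6],[0,0,0]],
    [[-0.4,0,0.5],[0,0,0]],
    [[0,0,0],[0,0,0]],
  ],
)

```text
t: 13.87
eef_pos: [613.5, -60.5, 108.4]
tcp_rot: [3.14, -0.004, -3.056]
ft_force: [0.0, 0.0, -0.4]
opening: 0.001
```

```bash
python3 - <<'E'
from h import *
where()
p=cam("wrist");cv2.imwrite("pics/w11.png",p["pixels"]);np.save("w11.npy",p,allow_pickle=True)
E
```

```text
jig [  -1.1 -108.8  108.4] t 13.8667 F [ 0.   0.  -0.4]
```

View pics/w11.png

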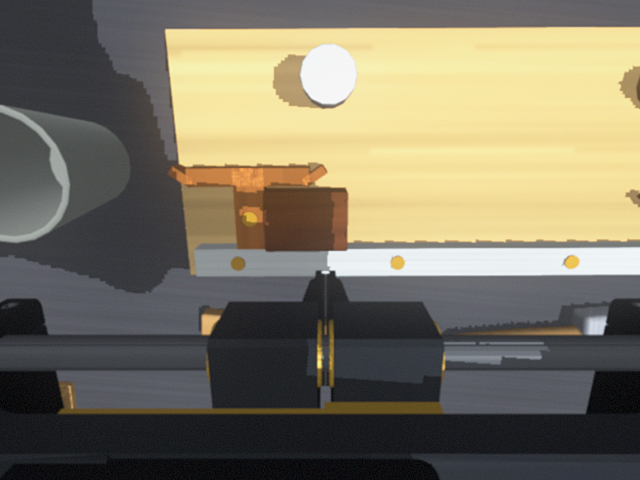

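The wrist view shows the blank at x 265–347, y 188–250. It meets the bar's edge at x 265 and lies along the rail edge, with no gap beyond about 1 mm. I'll lift clear and hand in.

drive_tool(
  increments=[
    [[0,0,-0.8],[0,0,0]],
    [[0,0,-0.8],[0,0,0]],
    [[0,0,-0.8],[0,0,0]],
    [[0,0,0],[0,0,0]],
    [[0,0,0],[0,0,0]],
  ],
)

```text
t: 14.33
eef_pos: [612.6, -58.4, 186.5]
tcp_rot: [-3.141, 0.003, -3.053]
ft_force: [-0.3, -0.2, -0.6]
opening: 0.006
```

```bash
python3 - <<'E'
from h import *
where();p=cam("scene")
for t in ["tin","plug","glue","cup","long_blank"]: print(t,[np.round(r["point"]).tolist() for r in env.tip_of(t,p)][:1])
print(env.job_done())
E
```

```text
jig [  -1.8 -106.6  186.5] t 14.3333 F [-0.3 -0.2 -0.6]
tin [[506.0, -69.0, 13.0]]
plug [[492.0, 148.0, 15.0]]
glue [[506.0, 298.0, -2.0]]
cup [[572.0, -233.0, -3.0]]
long_blank [[695.0, -93.0, -1.0]]
the job is handed in; nothing more can be done
None
```

The dark blank on the board is seated in the wide stop's inner pocket, and I handed the job in at about 14.5 s of the 51 s allowed. No verdict came back.

**What I did:** I pushed the blank squarely against the rail near its middle with two fingertips, until the force reached about 15 N. Then I shut the fingers and slid it along the rail from its end until it met the bar, at about 11 N. It was never gripped or lifted.

**Last checks:**
- **Seating:** The top, scene and wrist views all show the blank flush with the rail and the bar. In the wrist view the end gap is about 1 mm or less. The top view is blurrier and would allow up to about 2 mm, still within the 3.5 mm limit. In the top view its edges run within about 0.02 rad of the rail.
- **Other things:** The can, plug, glue, cup and long blank were each found within about 5 mm of where they started, which is about the networks' accuracy. I didn't measure the brush and screwdriver, but the arm never went near the screwdriver and passed over the brush's side only well above the bench.
- **Arm:** It finished about 185 mm above the bench with the force reading near zero.

**Disagreement:** The stop contact came about 3–4 mm further along the rail than my jig-origin estimate predicted. The top view shows the same shift, so I put it down to an error in that estimate.

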